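# Pack the finned heat sinks into the kit caddy

## Task

Pack the kit caddy for the next class: pick up the three finned heat sinks scattered on the bench and put each into the black nest that fits its length, upright, flat on the nest's floor and lined up with the nest, setting it down rather than dropping it. The plain solid blocks without fins do not belong to the kit: leave them, the fuse holder and the lifter where they are.

Things in the scene. Friction and masses are not known exactly. Their poses are not given: they have to be found in the camera images.
- sink_short: The short finned heat sink: dull aluminium, loose, 40 mm long (x) x 34 wide (y) x 45 tall (z), about 75 g. An 8 mm base plate carries three upright 4 mm fins along its length, the outer two flush with the long sides, so two open 11 mm slots are seen from above. Origin: centre of the underside. Stands upright at any yaw; either way round is the same.
- sink_medium: The medium finned heat sink: dull aluminium, loose, 60 mm long (x) x 34 wide (y) x 45 tall (z), about 115 g. An 8 mm base plate carries three upright 4 mm fins along its length, the outer two flush with the long sides, so two open 11 mm slots are seen from above. Origin: centre of the underside. Stands upright at any yaw; either way round is the same.
- sink_long: The long finned heat sink: dull aluminium, loose, 80 mm long (x) x 34 wide (y) x 45 tall (z), about 150 g. An 8 mm base plate carries three upright 4 mm fins along its length, the outer two flush with the long sides, so two open 11 mm slots are seen from above. Origin: centre of the underside. Stands upright at any yaw; either way round is the same.
- block_short: Look-alike to be left alone: plain solid aluminium block with a smooth flat top and no fins or slots, 40 mm long (x) x 34 mm wide (y) x 45 mm tall, loose. Origin: centre of the underside.
- block_long: Look-alike to be left alone: plain solid aluminium block with a smooth flat top and no fins or slots, 80 mm long (x) x 34 mm wide (y) x 45 mm tall, loose. Origin: centre of the underside.
- nest_short: Nest for the short heat sink: black open pocket fixed in the grey caddy, inside 56 x 50 mm (x, y), outside 64 x 58, walls 4 mm. Origin: centre of its underside, 4 mm above the bench; inner floor 8 mm and rim 14 mm above the bench. The caddy, a fixed 126 x 240 mm tray, rim 12 mm high, holds the three nests side by side in any order, 80 mm apart in y.
- nest_medium: Nest for the medium heat sink: black open pocket fixed in the grey caddy, inside 76 x 50 mm (x, y), outside 84 x 58, walls 4 mm. Origin: centre of its underside, 4 mm above the bench; inner floor 8 mm and rim 14 mm above the bench. One of three side by side, in any order, 80 mm apart in y.
- nest_long: Nest for the long heat sink: black open pocket fixed in the grey caddy, inside 96 x 50 mm (x, y), outside 104 x 58, walls 4 mm. Origin: centre of its underside, 4 mm above the bench; inner floor 8 mm and rim 14 mm above the bench. One of three side by side, in any order, 80 mm apart in y.
- fuse_holder: Bystander: squat orange plastic fuse holder with a round cap, 56 x 26 x 29 mm, loose. Origin: centre of the underside.
- lifter: Bystander: chrome tweezer-shaped component lifter lying flat, about 138 mm long (x) x 26 mm wide x 8 mm high, loose. Origin: its middle, on the bench. (A fixed black stand with three upright green circuit boards, 130 x 120 mm and 95 mm tall, also stands on the bench beyond the caddy's left end.)
Not all that is in view belongs to the job. Leave any yellow look-alike of the sink_long alone.

How it is judged (in metres and radians):
At the end, for the whole second after the job is handed in: Each finned heat sink is released and at rest in the nest of its own length: upright within 0.1 rad, underside within 4 mm of the nest floor, centred within 12 mm, lined up within 0.25 rad. Blocks, fuse holder and lifter are within 20 mm of their starts, blocks upright (horizontal distance between sink_short and nest_short below 0.012 m and z of sink_short in the frame of nest_short between -0.001 and 0.008 m and angle between each of sink_short, sink_medium, sink_long, block_short, block_long's own z axis and vertical below 0.1 rad and angle between the x axis of sink_short and the x axis of nest_short, either way round below 0.25 rad and linear speed of each of sink_short, sink_medium, sink_long below 0.02 m/s and angular speed of each of sink_short, sink_medium, sink_long below 0.2 rad/s and horizontal distance between sink_medium and nest_medium below 0.012 m and z of sink_medium in the frame of nest_medium between -0.001 and 0.008 m and angle between the x axis of sink_medium and the x axis of nest_medium, either way round below 0.25 rad and horizontal distance between sink_long and nest_long below 0.012 m and z of sink_long in the frame of nest_long between -0.001 and 0.008 m and angle between the x axis of sink_long and the x axis of nest_long, either way round below 0.25 rad and distance of each of block_short, block_long, fuse_holder, lifter from where it was at the start of the episode below 0.02 m); the robot touches nothing.
It fails at once if the short heat sink is dropped or thrown (moves faster than 0.6 m/s while no finger touches it) (contact force between sink_short and the fingers below 0.01 N and linear speed of sink_short above 0.6 m/s).
It fails at once if the medium heat sink is dropped or thrown (moves faster than 0.6 m/s while no finger touches it) (contact force between sink_medium and the fingers below 0.01 N and linear speed of sink_medium above 0.6 m/s).
It fails at once if the long heat sink is dropped or thrown (moves faster than 0.6 m/s while no finger touches it) (contact force between sink_long and the fingers below 0.01 N and linear speed of sink_long above 0.6 m/s).
It fails at once if a plain block, the fuse holder or the lifter is moved by more than 20 mm (distance of any of block_short, block_long, fuse_holder, lifter from where it was at the start of the episode above 0.02 m).
It also fails if it takes over 83 s, if anything falls off the work surface, if the arm or the gripper's body presses on something with over 40 N, if the wrist force passes 120 N, or if a joint passes its speed limit or range.

## Robot

A 6-joint arm with a two-finger parallel gripper is mounted at the origin on the work surface. World frame = base frame: x ahead of the robot, y to its left, z up, the work surface at z = 0. Lengths are in mm, angles in degrees, forces in N, time in s.
With the tool pointing down it reaches from about 300 to 850 mm from the base axis. Payload 4.2 kg.
Tool frame: the origin (TCP) lies midway between the tips of the shut fingers; the grasp point (between the pads) lies 19 mm behind it (env.grip_depth is the distance from the TCP to the grasp point, in mm); z points along the fingers, y is the line along which they close (so a half turn about z gives the same grasp; the last joint's range is limited). The gripper opens to 91 mm and grips with 3 to 60 N. Pads are 32 mm wide; open, the fingers measure 118 mm over their backs; the gripper's body (76 mm by 178 mm) begins 60 mm behind the grasp point.
Start: joints at [-65.661, 18.312, 89.639, -0, 72.044, -1.146], TCP at [247.415, -519.066, 213.976] pointing down, gripper open.
Joint ranges: [-177.97, 177.97], [-48.28, 115.42], [12.27, 149.76], [-77.06, 257.06], [2.81, 150.46], [-146.56, 146.56]. Speed limits (degrees/s): [147.25, 147.25, 180, 180, 180, 180].

## Interface

Orientations are given as [roll, pitch, yaw] about the fixed x, y, z axes, in that order (R = Rz(yaw) Ry(pitch) Rx(roll)).
In Python, from workcell import env, eyes gives the robot as it stands.
- The arm moves only by the tool send_rows, never from a script. Its argument "motion" is a list of rows, each a list of 7 numbers: the shift along the world's x, y, z normalised to -1 to 1, where 1 is 0.5 m, then the turn, a rotation vector about the world's x, y, z normalised to -1 to 1, where 1 is 60 degrees, then the opening, from -1 (shut) to 1 (fully open). A call has 1 to 20 rows; each row is the pose to reach, as a shift and turn from the pose commanded when the call began; what a row does not reach only later rows make up. A row lasts 1/8 s, in which the tool goes at most 62.5 mm and 10.7 degrees, less where a joint would pass 70% of its speed; a pose out of reach is approached as far as the arm can. A call with a number of a shift or a turn outside -1 to 1 is refused whole. A call with a gripper value outside its range is refused whole. The fingers move at their own pace and stop on an object; "squeeze" is the grip in N (left out, the last holds). Time passes only in rows, so rows that repeat a pose let the fingers close. It gives the time, the measured TCP pose, the force, the opening and the grip force at its end, in the units of the state.
- env.state(): the state, without advancing time (a new reading comes with each control period).
- eyes.grab_frame(name): name is "scene" or "top"; returns a dict with "pixels" (400x640x3 uint8, red, green, blue), "depth" (400x640 float32, mm along the optical axis (not along the pixel's ray), 0 where there is no reading), "fx", "fy", "cx", "cy" (pixels), "R" (3x3) and "t" (3): a world point X has camera coordinates R X + t. Camera axes: x right, y down, z forward; pixel columns grow to the right and rows downward; lengths in mm; the calibration is good to about 2 mm. A picture is of the moment at which its call begins.
- env.job_done(): hands the job in; it is judged then, once.
The state is a dict: "time_s": time; "qpos": joint angles; "qvel": joint speeds; "effort": joint torques, N m; "ee_pos": TCP position; "ee_rot": TCP orientation; "force": force on the tool from outside, world axes, zero at the start; "torque": the same for the moment, N m; "gripper_width": finger opening in mm; "gripper_force": force on a finger pad.
Only numpy, scipy, OpenCV 4.12 (cv2) and the standard library are available. Lean on these libraries where they do the work, as an engineer would, in place of code of your own. Each camera call takes 0.05 s, during which the arm holds its last target. There are 200 camera calls.

## Working session

There is one attempt and no reset: what is moved stays moved. The work goes in short steps, Python scripts to look and compute and a tool call to move; the robot and the scene stay as the last step left them, time stands still between calls to the robot, and variables do not carry over. Pictures are saved under pics/ and viewed, at most 14 in all, crops included, and the job is handed in when it is done.

Besides the shell and the picture viewer there is one more tool, called after "Request:" in YAML: its name, and indented under it one key for each argument. send_rows: Moves the arm, as the interface text tells. Its arguments: {"type":"object","properties":{"motion":{"type":"array"},"squeeze":{"type":"number"}},"required":["motion"]}

```bash
mkdir -p pics; cat > h.py <<'E'
import numpy as np, cv2
from workcell import env, eyes
def world(f):
    d=f["depth"].astype(float); v,u=np.mgrid[0:d.shape[0],0:d.shape[1]]
    P=np.stack([(u-f["cx"])/f["fx"]*d,(v-f["cy"])/f["fy"]*d,d],-1)
    W=(P-np.array(f["t"]))@np.array(f["R"]); W[d==0]=np.nan
    return W
E
python3 - <<'E'
from h import *
for n in("top","scene"):
    f=eyes.grab_frame(n); cv2.imwrite(f"pics/{n}0.png",f["pixels"][...,::-1]); np.savez(f"{n}0.npz",**f)
    print(n,np.round(f["R"],2).tolist(),np.round(f["t"]),f["fx"])
print(env.state())
E
```

```text
top [[-0.02, -1.0, 0.0], [-0.98, 0.02, -0.18], [0.18, -0.0, -0.98]] [ -40.  561. 1379.] 491.18609113455346
scene [[0.85, 0.52, -0.0], [0.38, -0.63, -0.68], [-0.35, 0.58, -0.73]] [-461. -209. 1402.] 497.1450683535397
{'time_s': 0.1, 'qpos': array([-6.56615882e+01,  1.83495693e+01,  8.96988995e+01, -1.05781200e-03,
        7.20438474e+01, -1.14517235e+00]), 'qvel': array([-0.06157877, -0.15966937, -0.13475197,  0.0268819 , -0.02081703,
       -0.0050651 ]), 'effort': array([-1.89781649e-04, -4.13332987e+01, -2.32509685e+01,  7.28377886e-02,
        4.22062667e-02, -6.26473388e-05]), 'ee_pos': array([ 247.21378026, -518.65076113,  213.19189967]), 'ee_rot': array([-1.79907682e+02, -8.39442684e-04,  2.54839104e+01]), 'force': array([ 0.72578562, -0.26643245,  0.51055006]), 'torque': array([ 0.02713795, -0.01106736,  0.03786085]), 'gripper_force': 0.0, 'gripper_width': 91.00387556261833}
```

View pics/top0.png

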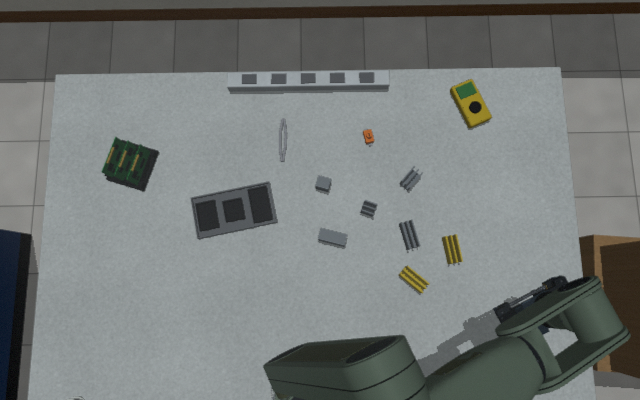

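View pics/scene0.png

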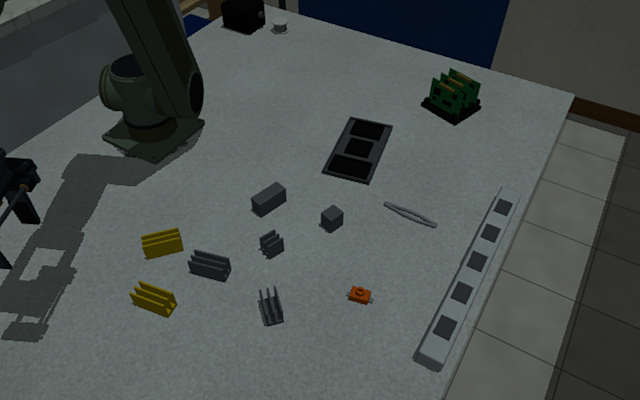

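The top view shows three finned grey sinks: long about (409,235), short about (369,209), medium about (410,180). The plain blocks are at (323,184) and (333,238). The yellow look-alikes are at (452,249) and (413,279). The caddy is centred near (234,210). Next I'll measure these and check them in an enlarged crop.

```bash
cat >> h.py <<'E'
def blobs(f,lo=15,hi=70):
    W=world(f); m=((W[...,2]>lo)&(W[...,2]<hi)).astype(np.uint8)
    m[:100]=0
    n,l,s,c=cv2.connectedComponentsWithStats(m,connectivity=4); out=[]
    for i in range(1,n):
        if 40<s[i,4]<3000:
            P=W[l==i]; zt=np.nanpercentile(P[:,2],95); 
            (cx,cy),(a,b),t=cv2.minAreaRect(P[P[:,2]>zt-14][:,:2].astype(np.float32))
            if a<b:a,b,t=b,a,t+90
            out.append((np.round(c[i]),s[i,4],np.round([cx,cy,zt,a,b,(t+90)%180-90],1)))
    return out
E
python3 - <<'E'
from h import *
for n in("top","scene"):
    f=dict(np.load(f"{n}0.npz")); print(n)
    for b in blobs(f): print(*b)
f=dict(np.load("top0.npz")); W=world(f); g=f["pixels"].max(-1)
print("bench z",np.nanmedian(W[300:320,100:200,2]))
roi=np.zeros(g.shape,bool); roi[175:245,185:282]=1
# caddy+nests
for nm,m in(("caddy",roi&(W[...,2]>6)),("black",roi&(g<48))):
    n,l,s,c=cv2.connectedComponentsWithStats(m.astype(np.uint8),connectivity=4)
    for i in range(1,n):
        if s[i,4]>150:
            P=W[l==i]; P=P[~np.isnan(P[:,0])]; print(nm,s[i,4],np.round(c[i]),cv2.minAreaRect(P[:,:2].astype(np.float32)),np.percentile(P[:,2],[5,50,95]))
a=cv2.resize(f["pixels"][155:295,300:470],None,fx=4.0,fy=4.0,interpolation=cv2.INTER_CUBIC)
cv2.imwrite("pics/crop1.png",a[...,::-1])
E
```

```text
top
[474. 111.] 640 [ 827.1 -510.5   38.9   92.3   75.3   23.2]
[369. 136.] 94 [ 750.4 -183.9   30.4   40.3   23.9    9.3]
[128. 163.] 1010 [673.3 532.8  67.5 110.1  85.7 -17.5]
[323. 183.] 179 [603.3 -42.9  48.4  40.3  34.8  72.8]
[371. 203.] 42 [ 540.8 -182.6   46.6   38.     6.1   68.5]
[369. 207.] 42 [ 526.9 -176.2   46.1   38.7    5.    70.2]
[415. 233.] 95 [ 451.2 -307.    47.3   78.6    5.6   13.4]
[409. 234.] 94 [ 446.9 -292.1   47.6   79.6    4.9   15. ]
[405. 235.] 88 [ 442.9 -278.    47.8   78.3    5.    14.5]
[332. 236.] 347 [443.1 -67.7  49.1  79.5  34.8  75. ]
[453. 249.] 344 [ 402.4 -415.3   48.1   79.1   35.6   10.1]
[413. 271.] 41 [ 341.4 -295.6   45.3   42.3    5.    50. ]
[414. 279.] 76 [ 318.1 -299.3   48.3   78.8    4.6   49.4]
[411. 283.] 74 [ 306.6 -289.4   47.5   79.5    4.6   49.3]
scene
[455. 106.] 543 [691.4 507.7  56.3  56.9  48.3 -17.6]
[152. 130.] 765 [ 32.3 -34.5  67.1 124.8  48.3  43.3]
[268. 197.] 653 [441.3 -65.7  47.4  82.9  40.1  75.2]
[331. 216.] 375 [603.  -41.7  47.6  41.5  35.8  73.5]
[160. 241.] 789 [ 317.6 -297.6   46.3   80.1   38.9   48.7]

[... 712 characters left out ...]
.215520858764648) [ 6.30089467  9.3007293  15.86941739]
caddy 356 [206. 215.] ((504.86517333984375, 305.5652160644531), (106.62667846679688, 69.44306182861328), 8.618046760559082) [ 6.36173477  9.909607   15.88595827]
black 508 [259. 204.] ((545.3841552734375, 147.0740509033203), (102.23617553710938, 55.32896423339844), 10.891552925109863) [ 2.1359252   7.45762307 14.53345364]
black 386 [233. 210.] ((529.9613037109375, 225.3331298828125), (61.75154113769531, 56.584983825683594), 10.598082542419434) [ 1.81389284  7.67360109 14.70284002]
black 513 [207. 215.] ((514.2254638671875, 302.5550842285156), (81.70108032226562, 57.7305793762207), 11.18691349029541) [ 1.68162579  7.48918081 14.67422322]
```

View pics/crop1.png

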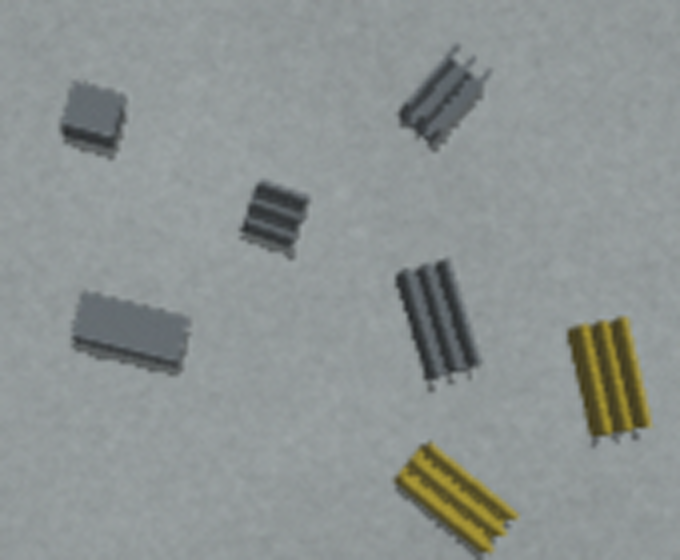

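The crop confirms it. Long sink: crop (438,320), three fins, grey. Medium: crop (445,97), finned, 60 mm. Short: crop (275,215), finned, 40 mm. The smooth-topped objects at crop (95,115) and (135,330) are the blocks, and the two yellow ones aren't part of the job. I'm starting with the long sink at (447,-291.5), yaw 14.3.

Request:
send_rows:
  motion:
    - [0.1,0.114,-0.05,0,0,-0.187,0.6]
    - [0.2,0.228,-0.1,0,0,-0.187,0.6]
    - [0.3,0.342,-0.15,0,0,-0.187,0.6]
    - [0.399,0.455,-0.2,0,0,-0.187,0.6]
    - [0.399,0.455,-0.2,0,0,-0.187,0.6]
    - [0.399,0.455,-0.2,0,0,-0.187,0.6]
    - [0.399,0.455,-0.2,0,0,-0.187,0.6]
  squeeze: 20

```text
time_s: 0.98
ee_pos: [446.9, -291.4, 113.7]
ee_rot: [-180.0, 0.1, 14.3]
force: [0.8, -0.5, 0.1]
gripper_width: 73.0
gripper_force: 0.0
```

```bash
python3 - <<'E'
from h import *
f=eyes.grab_frame("scene"); W=world(f); g=f["pixels"].max(-1)
roi=np.zeros(g.shape,bool); roi[112:190,318:398]=1
m=roi&(g<40)
n,l,s,c=cv2.connectedComponentsWithStats(m.astype(np.uint8),connectivity=4)
for i in range(1,n):
    if s[i,4]>150:
        P=W[l==i]; P=P[~np.isnan(P[:,0])]; print(s[i,4],np.round(c[i]),cv2.minAreaRect(P[:,:2].astype(np.float32)))
c=roi&(W[...,2]>7)&(W[...,2]<20); P=W[c]; print(cv2.minAreaRect(P[:,:2].astype(np.float32)))
cv2.imwrite("pics/s1.png",cv2.resize(f["pixels"][100:360,100:420],None,fx=2.3,fy=2.3)[...,::-1])
print(env.state())
E
```

```text
1601 [355. 153.] ((531.6110229492188, 226.18212890625), (124.07745361328125, 246.42141723632812), 11.189559936523438)
444 [359. 147.] ((529.85888671875, 232.04595947265625), (69.6574935913086, 77.01062774658203), 12.114324569702148)
((530.2845458984375, 227.03781127929688), (127.70820617675781, 248.61485290527344), 11.189835548400879)
{'time_s': 1.025, 'qpos': array([-3.44094992e+01,  1.95042368e+01,  1.03509106e+02, -4.50013973e-02,
        5.69730120e+01,  4.13495961e+01]), 'qvel': array([-1.46083556, -0.53970075, -0.25733604,  0.05131137,  0.03039358,
        0.15611888]), 'effort': array([ 9.83674340e-01, -3.87673366e+01, -1.98643112e+01,  1.26575176e-01,
       -1.39461135e-02,  4.12709283e-03]), 'ee_pos': array([ 446.61346537, -292.2402523 ,  114.15149001]), 'ee_rot': array([1.79964833e+02, 1.93186880e-02, 1.42654215e+01]), 'force': array([-1.03138142, -0.48124999,  0.53226879]), 'torque': array([ 0.00665446,  0.02490088, -0.00444368]), 'gripper_force': 0.0, 'gripper_width': 72.76968689857057}
```

View pics/s1.png

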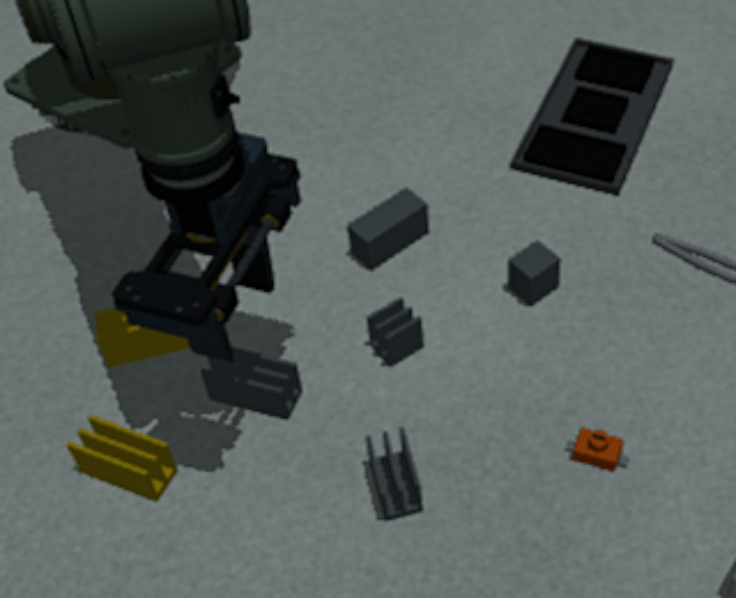

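The gripper straddles the long sink at crop (252,385), and the caddy yaw is 11.2°. I'll go down and grip.

Request:
send_rows:
  motion:
    - [0,0,-0.06,0,0,0,0.6]
    - [0,0,-0.12,0,0,0,0.6]
    - [0,0,-0.17,0,0,0,0.6]
    - [0,0,-0.202,0,0,0,0.6]
    - [0,0,-0.202,0,0,0,0.6]
    - [0,0,-0.202,0,0,0,-0.5]
    - [0,0,-0.202,0,0,0,-0.5]
    - [0,0,-0.202,0,0,0,-0.5]
    - [0,0,-0.202,0,0,0,-0.5]
    - [0,0,-0.202,0,0,0,-0.5]
    - [0,0,-0.202,0,0,0,-0.5]
  squeeze: 20

```text
time_s: 2.4
ee_pos: [447.1, -291.5, 13.3]
ee_rot: [180.0, -0.0, 14.3]
force: [1.1, 0.7, 3.7]
gripper_width: 33.8
gripper_force: 20.0
```

Request:
send_rows:
  motion:
    - [0,0,0.05,0,0,0,-0.5]
    - [0,0,0.11,0,0,0,-0.5]
    - [0,0,0.17,0,0,0,-0.5]
    - [0.01,0.04,0.22,0,0,0,-0.5]
    - [0.03,0.14,0.22,0,0,0,-0.5]
    - [0.05,0.24,0.22,0,0,-0.01,-0.5]
    - [0.08,0.34,0.22,0,0,-0.02,-0.5]
    - [0.1,0.44,0.22,0,0,-0.03,-0.5]
    - [0.12,0.54,0.22,0,0,-0.04,-0.5]
    - [0.14,0.64,0.22,0,0,-0.05,-0.5]
    - [0.165,0.74,0.22,0,0,-0.052,-0.5]
    - [0.185,0.83,0.22,0,0,-0.052,-0.5]
    - [0.198,0.879,0.22,0,0,-0.052,-0.5]
    - [0.198,0.879,0.22,0,0,-0.052,-0.5]
    - [0.198,0.879,0.16,0,0,-0.052,-0.5]
    - [0.198,0.879,0.1,0,0,-0.052,-0.5]
    - [0.198,0.879,0.06,0,0,-0.052,-0.5]
    - [0.198,0.879,0.06,0,0,-0.052,-0.5]

```text
time_s: 4.65
ee_pos: [544.1, 146.5, 41.3]
ee_rot: [180.0, 0.3, 11.1]
force: [0.5, 0.8, -0.7]
gripper_width: 33.9
gripper_force: 20.0
```

```bash
python3 - <<'E'
from h import *
f=eyes.grab_frame("scene"); 
cv2.imwrite("pics/s2.png",cv2.resize(f["pixels"][60:220,260:460],None,fx=3.6,fy=3.6)[...,::-1])
s=env.state();print(s["gripper_force"],s["gripper_width"],s["ee_pos"])
E
```

```text
19.99981015920639 33.50810709000845 [545.34365121 146.93467156  42.57184798]
```

View pics/s2.png

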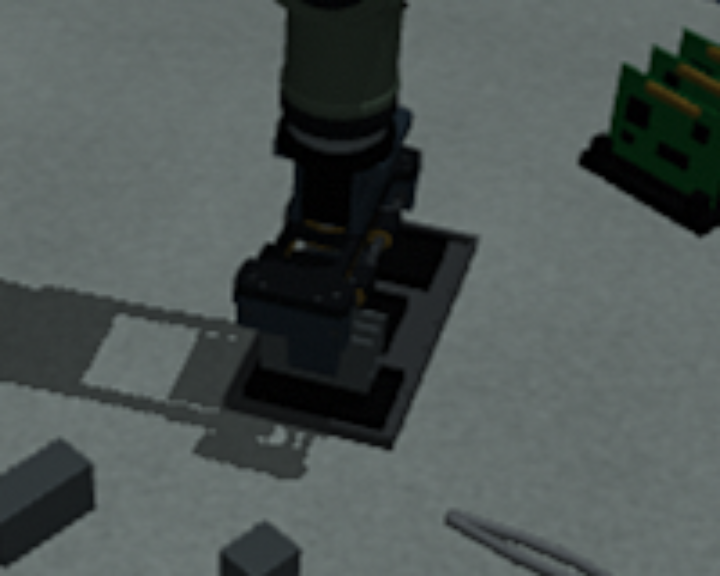

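The sink is held square above the near, long nest at crop (320,375). I'll lower, release and retreat.

Request:
send_rows:
  motion:
    - [0,0,-0.02,0,0,0,-0.5]
    - [0,0,-0.034,0,0,0,-0.5]
    - [0,0,-0.043,0,0,0,-0.5]
    - [0,0,-0.043,0,0,0,-0.5]
    - [0,0,-0.043,0,0,0,-0.5]

```text
time_s: 5.32
ee_pos: [546.0, 148.0, 21.5]
ee_rot: [180.0, -0.0, 11.2]
force: [0.2, 0.2, -1.1]
gripper_width: 34.2
gripper_force: 20.0
```

Request:
send_rows:
  motion:
    - [0,0,-0.001,0,0,0,0.32]
    - [0,0,-0.001,0,0,0,0.32]
    - [0,0,-0.001,0,0,0,0.32]
    - [0,0,0,0,0,0,0.32]
    - [0,0,0.05,0,0,0,0.32]
    - [0,0,0.12,0,0,0,0.32]
    - [0,0,0.18,0,0,0,0.32]
    - [0,0,0.22,0,0,0,0.32]
    - [0,0,0.22,0,0,0,0.32]

```text
time_s: 6.45
ee_pos: [547.0, 148.2, 133.1]
ee_rot: [-180.0, -0.2, 11.1]
force: [0.1, -0.7, -0.2]
gripper_width: 60.1
gripper_force: 0.0
```

Request:
send_rows:
  motion:
    - [-0.006,-0.08,0,0,0,0.12,0.54]
    - [-0.012,-0.17,0,0,0,0.26,0.54]
    - [-0.018,-0.27,0,0,0,0.4,0.54]
    - [-0.024,-0.37,0,0,0,0.54,0.54]
    - [-0.03,-0.47,0,0,0,0.68,0.54]
    - [-0.036,-0.56,-0.02,0,0,0.82,0.54]
    - [-0.038,-0.63,-0.037,0,0,0.94,0.54]
    - [-0.038,-0.647,-0.037,0,0,0.972,0.54]
    - [-0.038,-0.647,-0.037,0,0,0.972,0.54]
    - [-0.038,-0.647,-0.09,0,0,0.972,0.54]
    - [-0.038,-0.647,-0.15,0,0,0.972,0.54]
    - [-0.038,-0.647,-0.2,0,0,0.972,0.54]
    - [-0.038,-0.647,-0.237,0,0,0.972,0.54]
    - [-0.038,-0.647,-0.237,0,0,0.972,0.54]
    - [-0.038,-0.647,-0.237,0,0,0.972,-0.5]
    - [-0.038,-0.647,-0.237,0,0,0.972,-0.5]
    - [-0.038,-0.647,-0.237,0,0,0.972,-0.5]
    - [-0.038,-0.647,-0.237,0,0,0.972,-0.5]
    - [-0.038,-0.647,-0.237,0,0,0.972,-0.5]
    - [-0.038,-0.647,-0.237,0,0,0.972,-0.5]
  squeeze: 20

```text
time_s: 8.95
ee_pos: [527.1, -175.6, 13.4]
ee_rot: [180.0, -0.0, 69.5]
force: [-0.3, 0.5, 4.8]
gripper_width: 33.9
gripper_force: 20.0
```

```bash
python3 - <<'E'
from h import *
f=eyes.grab_frame("scene"); 
cv2.imwrite("pics/s3.png",cv2.resize(f["pixels"][90:340,180:440],None,fx=2.4,fy=2.4)[...,::-1])
W=world(f); l=[b for b in blobs(f,25,70) if b[2][1]>100]; print(l)
E
```

```text
[(array([457., 105.]), np.int32(377), array([696.8, 503.9,  60.6,  48.4,  42.6, -11.6])), (array([349., 157.]), np.int32(546), array([546.1, 148. ,  54.6,  78.9,  40. ,  10.5]))]
```

View pics/s3.png

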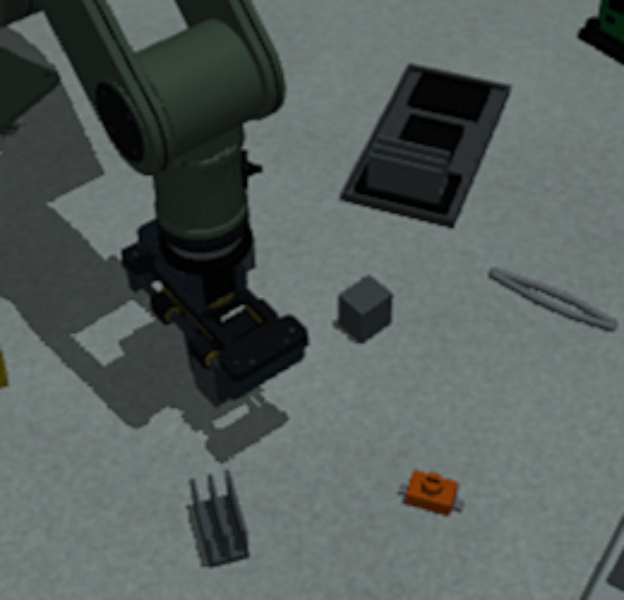

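The long sink sits in its nest at crop (405,170), measured (546,148), yaw 10.5. The short sink is gripped, so it goes to the middle nest.

Request:
send_rows:
  motion:
    - [0,0,0.05,0,0,0,-0.5]
    - [0,0,0.11,0,0,0,-0.5]
    - [0,0,0.17,0,0,-0.05,-0.5]
    - [0,0.04,0.22,0,0,-0.15,-0.5]
    - [0.001,0.13,0.22,0,0,-0.28,-0.5]
    - [0.002,0.23,0.22,0,0,-0.4,-0.5]
    - [0.003,0.33,0.22,0,0,-0.53,-0.5]
    - [0.004,0.43,0.22,0,0,-0.66,-0.5]
    - [0.005,0.53,0.22,0,0,-0.79,-0.5]
    - [0.006,0.63,0.22,0,0,-0.9,-0.5]
    - [0.007,0.73,0.22,0,0,-0.972,-0.5]
    - [0.007,0.79,0.22,0,0,-0.972,-0.5]
    - [0.007,0.803,0.22,0,0,-0.972,-0.5]
    - [0.007,0.803,0.22,0,0,-0.972,-0.5]
    - [0.007,0.803,0.16,0,0,-0.972,-0.5]
    - [0.007,0.803,0.1,0,0,-0.972,-0.5]
    - [0.007,0.803,0.05,0,0,-0.972,-0.5]
    - [0.007,0.803,0.03,0,0,-0.972,-0.5]
    - [0.007,0.803,0.017,0,0,-0.972,-0.5]
    - [0.007,0.803,0.017,0,0,-0.972,-0.5]

```text
time_s: 11.5
ee_pos: [531.0, 225.8, 22.1]
ee_rot: [-180.0, -0.1, 11.1]
force: [-0.8, 0.6, -0.3]
gripper_width: 33.8
gripper_force: 20.0
```

Request:
send_rows:
  motion:
    - [0,0,-0.001,0,0,0,-0.5]
    - [0,0,-0.001,0,0,0,0.32]
    - [0,0,-0.001,0,0,0,0.32]
    - [0,0,-0.001,0,0,0,0.32]
    - [0,0,0,0,0,0,0.32]
    - [0,0,0.05,0,0,0,0.32]
    - [0,0,0.12,0,0,0,0.32]
    - [0,0,0.18,0,0,0,0.32]
    - [0,0,0.22,0,0,0,0.32]
    - [0,0,0.22,0,0,0,0.32]

```text
time_s: 12.75
ee_pos: [531.4, 226.3, 133.0]
ee_rot: [-180.0, -0.2, 11.1]
force: [0.3, -0.1, 0.0]
gripper_width: 60.3
gripper_force: 0.0
```

Request:
send_rows:
  motion:
    - [0.015,-0.08,0,0,0,-0.1,0.54]
    - [0.03,-0.18,0,0,0,-0.2,0.54]
    - [0.045,-0.28,0,0,0,-0.33,0.54]
    - [0.06,-0.38,0,0,0,-0.46,0.54]
    - [0.08,-0.48,0,0,0,-0.59,0.54]
    - [0.1,-0.58,0,0,0,-0.72,0.54]
    - [0.12,-0.68,0,0,0,-0.83,0.54]
    - [0.14,-0.78,0,0,0,-0.887,0.54]
    - [0.171,-0.861,0,0,0,-0.887,0.54]

```text
time_s: 13.88
ee_pos: [615.1, -206.4, 129.8]
ee_rot: [179.9, 0.1, -42.2]
force: [1.1, 0.2, -0.2]
gripper_width: 70.2
gripper_force: 0.0
```

Request:
send_rows:
  motion:
    - [0,-0.1,0,0,0,0,0.54]
    - [0,-0.18,-0.02,0,0,0,0.54]
    - [0,-0.2,-0.037,0,0,0,0.54]
    - [0,-0.2,-0.037,0,0,0,0.54]
    - [0,-0.2,-0.037,0,0,0,0.54]

```text
time_s: 14.5
ee_pos: [616.0, -303.1, 112.8]
ee_rot: [-180.0, 0.1, -42.0]
force: [0.4, -0.1, -0.2]
gripper_width: 70.1
gripper_force: 0.0
```

```bash
python3 - <<'E'
from h import *
for n in("scene","top"):
    f=eyes.grab_frame(n); cv2.imwrite(f"pics/{n}4.png",cv2.resize(f["pixels"][90:340,180:440],None,fx=2.4,fy=2.4)[...,::-1])
    for b in blobs(f,22,60): print(*b)
print(env.state()["ee_pos"],env.state()["ee_rot"])
E
```

```text
[457. 106.] 390 [689.3 508.5  53.8  60.7  48.  -14.6]
[153. 130.] 538 [ 30.9 -25.2  57.1 129.4  58.   49.9]
[359. 139.] 287 [531.5 226.1  54.3  41.5  41.4  12.5]
[349. 158.] 575 [546.3 146.6  54.7  79.6  41.9  12. ]
[331. 215.] 334 [603.1 -41.4  47.4  40.7  38.2  74.6]
[160. 240.] 707 [ 317.9 -298.1   46.2   80.5   40.6   49.3]
[151. 295.] 760 [ 402.  -413.    46.4   83.1   36.5    8.7]
[278. 301.] 92 [ 625.7 -292.4   47.5   61.3    4.2  -41.9]
[270. 303.] 90 [ 615.8 -303.5   47.5   59.8    4.2  -42. ]
[359. 291.] 59 [ 751.4 -182.4   30.6   17.2   14.5  -59.7]
[263. 304.] 84 [ 605.6 -314.6   47.9   62.1    4.2  -42. ]
[475. 111.] 582 [ 826.5 -510.3   39.3   90.9   75.4   22.6]
[128. 163.] 684 [673.6 532.6  57.6 110.1  84.6 -17.4]
[323. 182.] 176 [603.4 -43.   49.1  40.4  34.9  75.1]
[264. 202.] 63 [548.2 131.1  54.8  78.5   3.9  11. ]
[259. 203.] 69 [545.5 145.6  54.3  77.6   4.6  10.7]
[254. 204.] 69 [542.8 160.7  56.1  78.6   4.4  11.3]
[237. 206.] 41 [535.6 209.7  55.4  40.9   5.3  11.8]
[232. 207.] 41 [532.4 224.1  55.1  37.4   4.6  11.4]
[227. 208.] 42 [529.5 238.9  52.4  40.1   4.4   9.9]
[335. 234.] 149 [452.1 -70.   48.2  79.3  21.2  69.8]
[458. 248.] 98 [ 404.8 -429.    48.6   79.     6.4    9. ]
[453. 248.] 93 [ 402.3 -414.7   47.5   78.2    5.6    9.3]
[448. 250.] 93 [ 399.7 -399.4   46.9   78.4    6.7    8.4]
[316. 375.] 48 [ 61.3 -16.5  58.9  66.9   7.6  75.7]
[ 616.33221282 -303.17119858  113.48044134] [-1.79982109e+02 -2.26459837e-02 -4.19829809e+01]
```

View pics/scene4.png

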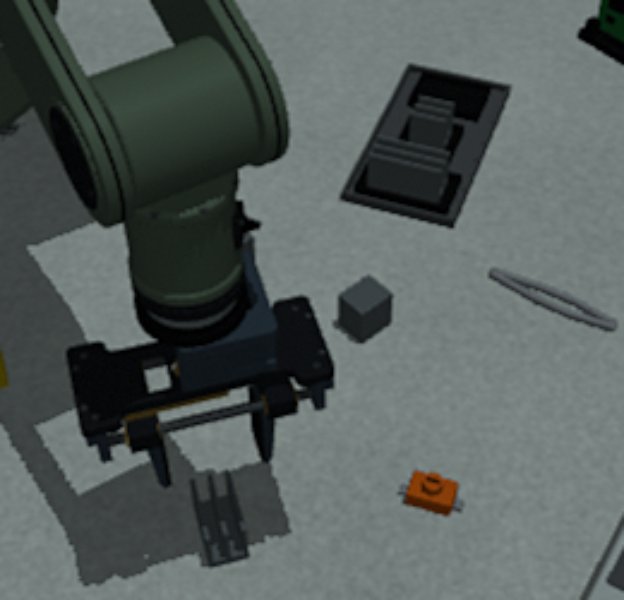

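Both placed sinks sit squarely in their nests at crop (405,170) and (430,125). The gripper is aligned over the medium sink at crop (218,520).

Request:
send_rows:
  motion:
    - [0,0,-0.06,0,0,0,0.54]
    - [0,0,-0.12,0,0,0,0.54]
    - [0,0,-0.17,0,0,0,0.54]
    - [0,0,-0.2,0,0,0,0.54]
    - [0,0,-0.2,0,0,0,0.54]
    - [0,0,-0.2,0,0,0,-0.5]
    - [0,0,-0.2,0,0,0,-0.5]
    - [0,0,-0.2,0,0,0,-0.5]
    - [0,0,-0.2,0,0,0,-0.5]
    - [0,0,-0.2,0,0,0,-0.5]
    - [0,0,-0.2,0,0,0,-0.5]
  squeeze: 20

```text
time_s: 15.98
ee_pos: [616.1, -304.7, 13.4]
ee_rot: [-180.0, -0.0, -42.1]
force: [-0.2, -0.8, 2.5]
gripper_width: 34.0
gripper_force: 20.0
```

Request:
send_rows:
  motion:
    - [0,0,0.05,0,0,0,-0.5]
    - [0,0,0.11,0,0,0,-0.5]
    - [0,0,0.17,0,0,0,-0.5]
    - [-0.005,0.04,0.22,0,0,0.03,-0.5]
    - [-0.02,0.13,0.22,0,0,0.1,-0.5]
    - [-0.035,0.23,0.22,0,0,0.17,-0.5]
    - [-0.05,0.33,0.22,0,0,0.25,-0.5]
    - [-0.06,0.43,0.22,0,0,0.33,-0.5]
    - [-0.075,0.53,0.22,0,0,0.4,-0.5]
    - [-0.09,0.63,0.22,0,0,0.46,-0.5]
    - [-0.1,0.7,0.22,0,0,0.5,-0.5]

```text
time_s: 17.35
ee_pos: [564.0, 48.5, 122.9]
ee_rot: [-180.0, 0.1, -11.8]
force: [-0.0, 0.3, -1.1]
gripper_width: 34.2
gripper_force: 20.0
```

Request:
send_rows:
  motion:
    - [-0.02,0.1,0,0,0,0.1,-0.5]
    - [-0.04,0.2,0,0,0,0.2,-0.5]
    - [-0.06,0.3,0,0,0,0.3,-0.5]
    - [-0.08,0.4,0,0,0,0.387,-0.5]
    - [-0.095,0.48,0,0,0,0.387,-0.5]
    - [-0.102,0.518,0,0,0,0.387,-0.5]
    - [-0.102,0.518,0,0,0,0.387,-0.5]
    - [-0.102,0.518,-0.06,0,0,0.387,-0.5]
    - [-0.102,0.518,-0.12,0,0,0.387,-0.5]
    - [-0.102,0.518,-0.17,0,0,0.387,-0.5]
    - [-0.102,0.518,-0.19,0,0,0.387,-0.5]
    - [-0.102,0.518,-0.203,0,0,0.387,-0.5]
    - [-0.102,0.518,-0.203,0,0,0.387,-0.5]
    - [-0.102,0.518,-0.203,0,0,0.387,-0.5]

```text
time_s: 19.1
ee_pos: [515.4, 304.6, 22.3]
ee_rot: [-180.0, -0.1, 11.1]
force: [0.3, 0.3, -1.5]
gripper_width: 33.6
gripper_force: 20.0
```

Request:
send_rows:
  motion:
    - [0,0,-0.001,0,0,0,0.32]
    - [0,0,-0.001,0,0,0,0.32]
    - [0,0,-0.001,0,0,0,0.32]
    - [0,0,0,0,0,0,0.32]
    - [0,0,0.05,0,0,0,0.32]
    - [0,0,0.12,0,0,0,0.32]
    - [0,0,0.2,0,0,0,0.32]
    - [-0.1,-0.1,0.3,0,0,0,0.32]
    - [-0.2,-0.2,0.4,0,0,0,0.32]
    - [-0.25,-0.3,0.4,0,0,0,0.32]
    - [-0.25,-0.4,0.4,0,0,0,0.32]
    - [-0.25,-0.5,0.4,0,0,0,0.32]
    - [-0.25,-0.5,0.4,0,0,0,0.32]
    - [-0.25,-0.5,0.4,0,0,0,0.32]

```text
time_s: 20.85
ee_pos: [390.1, 54.5, 221.6]
ee_rot: [-180.0, -0.0, 11.1]
force: [0.2, 0.9, 0.1]
gripper_width: 60.1
gripper_force: 0.0
```

```bash
python3 - <<'E'
from h import *
for n in("scene","top"):
    f=eyes.grab_frame(n); cv2.imwrite(f"pics/{n}5.png",cv2.resize(f["pixels"][90:340,180:440],None,fx=2.4,fy=2.4)[...,::-1])
    for b in blobs(f,22,60): print(*b)
print(env.state()["ee_pos"])
E
```

```text
[457. 106.] 393 [691.  508.5  54.4  62.7  46.4 -16.2]
[367. 121.] 380 [514.2 303.6  54.9  61.1  39.5  14.5]
[153. 130.] 527 [ 34.5 -23.8  56.8 128.2  60.1  55. ]
[359. 139.] 288 [531.9 225.3  54.5  40.3  39.2   7.3]
[349. 158.] 583 [545.5 147.5  54.5  80.3  40.9   9.5]
[268. 196.] 580 [443.2 -65.4  47.5  84.3  38.6  75.8]
[331. 215.] 335 [603.7 -41.4  47.2  42.3  35.8  72.9]
[160. 240.] 714 [ 317.8 -297.8   46.3   80.5   39.2   50.7]
[152. 296.] 758 [ 403.4 -413.2   46.6   81.9   36.     9.4]
[359. 291.] 60 [ 751.6 -182.8   30.3   17.    14.5  -60.5]
[475. 111.] 591 [ 827.3 -509.8   39.6   91.3   75.4   22.8]
[127. 163.] 681 [673.1 532.8  57.8 110.9  85.3 -18.7]
[323. 182.] 175 [603.2 -42.8  48.4  40.2  35.   73.6]
[264. 202.] 63 [548.3 131.1  55.7  77.6   4.6  11.2]
[259. 203.] 66 [545.1 145.9  56.1  78.3   4.8  11.8]
[254. 204.] 70 [542.1 160.4  54.6  77.1   4.7  11.3]
[227. 208.] 42 [530.4 238.7  53.8  40.4   5.   10.2]
[210. 213.] 69 [518.  287.8  55.1  60.7   6.   10.2]
[205. 214.] 75 [514.3 301.6  54.9  57.7   5.7  10.3]
[200. 215.] 76 [511.1 316.6  55.2  57.4   5.3  10.5]
[333. 236.] 338 [443.2 -67.7  49.1  79.7  34.   75.3]
[458. 248.] 98 [ 405.  -429.9   48.5   79.1    5.5    9.1]
[453. 249.] 93 [ 402.6 -414.8   48.2   78.7    5.9    8.7]
[448. 249.] 93 [ 399.9 -400.3   47.3   78.5    5.4    9.1]
[418. 275.] 68 [ 329.9 -309.4   47.9   78.9    5.1   50. ]
[415. 279.] 66 [ 318.2 -299.4   48.6   79.4    4.    49.7]
[411. 283.] 68 [ 306.3 -290.    48.    79.6    4.4   49.6]
[390.16414883  55.50847977 221.363676  ]
```

View pics/scene5.png

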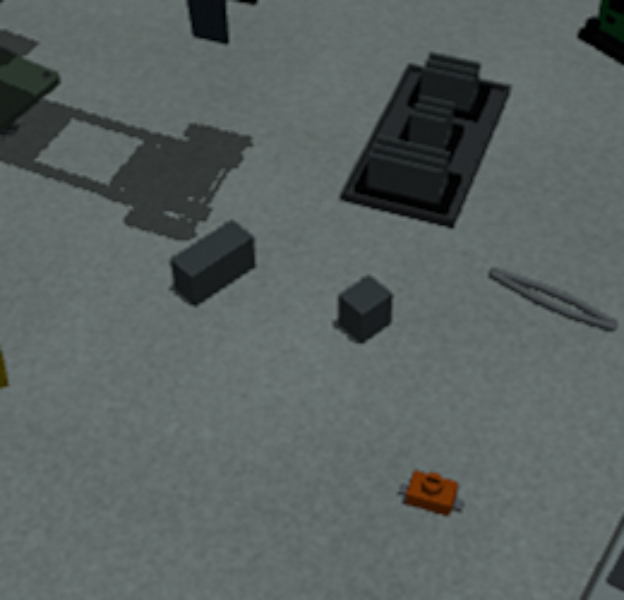

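All three sinks sit upright in their nests at crop (405,170), (430,125) and (448,85), within about 2 mm of centre. The blocks, fuse holder and lifter haven't moved, so I'm handing the job in.

```bash
python3 -c "
from workcell import env
print(env.job_done())"
```

```text
the job is handed in; nothing more can be done
None
```

I set all three finned heat sinks down upright in their matching nests, left everything else where it was, and handed the job in at about 21 s of the 83 s limit; the hand-in returned no verdict.

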